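# Close and lock the top panel of a microscope lamp unit

## Robot

A 7-joint arm with a two-finger parallel gripper is mounted at the origin on the work surface. World frame = base frame: x ahead of the robot, y to its left, z up, the work surface at z = 0. Lengths are in m, angles in rad, forces in N, time in s.
With the tool pointing down it reaches from about 0.425 to 1.025 m from the base axis. Payload 3.6 kg.
Tool frame: the origin (TCP) lies midway between the tips of the shut fingers; the grasp point (between the pads) lies bot.tcp_to_grasp behind it (bot.tcp_to_grasp is the distance from the TCP to the grasp point, in m); z points along the fingers, y is the direction in which the jaws open and shut (so a half turn about z gives the same grasp; the last joint's range is limited). The gripper opens to 85 mm and grips with 20 to 120 N. Pads are 22 mm wide; open, the fingers measure 114 mm over their backs; the gripper's body (76 mm by 85 mm) begins 54 mm behind the grasp point. The pads swing forward as they close: fully open they stand 13 mm farther back than shut.
Start: joints at [-1.202, 0.591, 0.048, 1.609, -0.033, 0.943, -0.034], TCP at [0.324, 0.649, 0.231] pointing down, gripper open.
Joint ranges: [-2.69, 2.69], [-0.47, 2.24], [-1.27, 1.36], [0.19, 2.51], [-1.53, 4.68], [0.08, 2.07], [-3.09, 3.09]. Speed limits (rad/s): [2.57, 2.57, 3.14, 3.14, 3.14, 3.14, 3.14].

## Interface

Orientations are given as a rotation vector (axis times angle).
In Python, from workcell import bot gives the robot as it stands. Calls block until the motion is done:
- bot.move_ptp(position, orientation): joint-space move of the TCP to a pose.
- bot.servo_line(position, rate=0.15, rotation=None): straight line of the TCP; rotation=None keeps the orientation; rate is the mean speed in m/s.
- bot.goto_joints(angles): joint-space move.
- bot.release() and bot.grasp(strength=None): open the fingers fully, or close them until they stop; strength is the grip in N (None keeps the last).
- bot.sleep(seconds).
- bot.ik(position, orientation): joint angles nearest the present ones, or None.
- bot.get_state(): the state.
- bot.get_image(name): name is "scene" or "top"; returns a dict with "frame" (480x640x3 uint8, red, green, blue), "fov_y" (degrees; the focal length in pixels is half the picture's height over the tangent of half this angle, whatever the lens; pixels are square), "cx", "cy" (the principal point, pixels), "R" (3x3) and "t" (3): a world point X has camera coordinates R X + t. Camera axes: x right, y down, z forward; pixel columns grow to the right and rows downward; lengths in m; the calibration is good to about 2 mm. A picture is of the moment at which its call begins. There is no depth.
A pose or a line that the arm cannot do raises bot.Unreachable and nothing moves.
- bot.finish_job(): hands the job in, once; it reports no verdict.
Trained networks look in a picture, given as the dict that the camera call returned (one of the last four; its "shot" number tells which), for a name from the list of things; names that differ only in an ending like _2 or _b are one class to them, and where a whole thing is asked for, a point or a joint stands for the part that bears it (a point fixed in the world has none). Each returns a list of dicts, best first, with "conf" (0 to 1); they miss things now and then, are a little off and sometimes report something else, mostly with a low value. They report only what shows in the picture. A call takes as long as a camera call.
- bot.spot_in(picture, name): "bbox" ([left, top, right, bottom] in pixels, round what is visible of it).
- bot.pinpoint(picture, name): "location" ([row, column] in pixels: a listed point, or the origin of a listed thing).
The state is a dict: "t": time; "joint_positions": joint angles; "qd": joint speeds; "effort": joint torques, N m; "tool_pos": TCP position; "ee_rot": TCP orientation; "wrist_force": force on the tool from outside, world axes, zero at the start; "torque": the same for the moment, N m; "finger_gap": finger opening in m.
Only numpy, scipy, OpenCV 4.12 (cv2) and the standard library are available. Lean on these libraries where they do the work, as an engineer would, in place of code of your own. Each camera call takes 0.05 s, during which the arm holds its last target.

## Task

The top panel of the microscope's lamp unit stands ajar: push it fully down with the fingertips, then set a fingertip in the slot of the round fastener and turn it a quarter turn clockwise (seen from above) to its stop, so that the panel is locked. Nothing is to be picked up: do not swing the panel further open, leave the mug, bottle and slide box where they stand, and finish clear of everything.

Things in the scene. Friction and masses are not known exactly. Their poses are not given: they have to be found in the camera images.
- lamp_unit: Heavy white lamp unit fixed on the desk, a box 220 mm deep (its x) by 240 mm wide (its y) by 90 mm high without its panel, 110 mm high with the panel shut. Origin: centre of the underside on the desk; x points from its front (the side near the robot, with a small black dial 12 mm proud) to its rear, z up. It stands at any yaw within about 20 degrees.
- panel (a joint): Hinge of the grey top panel, rad: 0 = shut flat on the housing (its stop), positive = front edge raised; starts between 0.25 and 0.5. A stiff friction hinge: it stays where it is left; about 1 to 4 N down at the front edge moves it. The panel is 220 mm (x) by 240 mm (y) by 20 mm thick; its hinge line runs along the unit's y at the rear edge (x = +110 mm, z = +90 mm in the lamp unit's frame, at the underside of the panel).
- panel_front (a point): Point on the upper face of the panel, 16 mm behind the middle of its front edge, a good place to push down (flat strip about 30 mm deep between the front edge and the fastener). Moves with the panel. With the panel shut it lies at x = -94 mm, y = 0, z = 110 mm in the lamp unit's frame. Its x axis points along the panel to the rear, z out of its upper face.
- fastener (a joint): Angle of the quarter-turn cam fastener, rad: grows clockwise seen from above. 0 = unlocked (slot pointing front to rear, along the unit's x), 1.571 = locked, at its stop (slot along the unit's y, in line with the two small white bars on the panel). Starts between 0 and 0.3. Friction about 0.08 Nm: it stays where it is left. Turn it only once the panel is fully shut: its tongue then passes under a keeper inside the housing and holds the panel down.
- slot (a point): Centre of the fastener's slot at the height of its mouth, on the turning axis (35 mm in front of the lamp unit's centre; z = 110 mm when the panel is shut), flush with the panel's upper face. The fastener is an aluminium disc 86 mm across sunk flush in the panel, with one straight dark slot through its middle from rim to rim: 34 mm wide, about 79 mm long, 13 mm deep, upright walls. The point's x axis runs along the slot, z out of the panel; it turns with the fastener.
- mug: White mug, 76 mm across, 85 mm high, with handle. Bystander beside the lamp unit. Origin: centre of its underside.
- oil_bottle: Small amber bottle, 42 mm across, 85 mm high. Bystander beside the lamp unit. Origin: centre of its underside.
- slide_box: Small closed wooden slide box 85 by 60 by 30 mm. Bystander beside the lamp unit. Origin: centre of its underside.

How it is judged:
On the way, in this order (a step that is already met when the one before it is completed fails the run):
1. the panel is pushed fully shut, the fastener not yet turned (value of joint panel below 0.012 rad and value of joint fastener below 1 rad), for 0.2 s.
2. the fastener is turned to its locked stop with the panel shut (value of joint panel below 0.012 rad and value of joint fastener above 1.43 rad), for 0.2 s.
At the end, for the whole second after the job is handed in: Panel shut within 0.012 rad, fastener within 8 degrees of its locked stop (above 1.43 rad), both at rest (all of step 2 and velocity of joint each of fastener, panel below 0.05 rad/s); the robot touches nothing.
It fails at once if the panel is lifted further open (value of joint panel above 0.62 rad).
It fails at once if the mug is moved more than 20 mm, lifted or tipped (distance of mug from where it was at the start of the episode above 0.02 m or angle between mug's own z axis and vertical above 0.35 rad).
It fails at once if the oil bottle is moved more than 20 mm, lifted or tipped (distance of oil_bottle from where it was at the start of the episode above 0.02 m or angle between oil_bottle's own z axis and vertical above 0.35 rad).
It fails at once if the slide box is moved more than 20 mm, lifted or tipped (distance of slide_box from where it was at the start of the episode above 0.02 m or angle between slide_box's own z axis and vertical above 0.35 rad).
It also fails if it takes over 48 s, if anything falls off the work surface, if the arm or the gripper's body presses on something with over 40 N, if the wrist force passes 120 N, or if a joint passes its speed limit or range.

## Working session

There is one attempt and no reset: what is moved stays moved. The work goes in short steps, each a Python script; the robot and the scene stay as the last script left them, time stands still between calls to the robot, and variables do not carry over. Pictures are saved under pics/ and viewed, and the job is handed in when it is done.

```bash
mkdir -p pics; ls; python3 - <<'E'
from workcell import bot
import cv2
s=bot.get_state();print(s['t'],s['tool_pos'],s['ee_rot'],s['finger_gap'],bot.tcp_to_grasp)
for n in ['scene','top']:
    p=bot.get_image(n);cv2.imwrite(f'pics/{n}0.png',p['frame'][:,:,::-1])
    print(n,p['fov_y'],p['cx'],p['cy'],p['R'],p['t'],p['shot'])
    for k in ['lamp_unit','panel_front','slot','mug','oil_bottle','slide_box']:
        print(k,bot.pinpoint(p,k)[:2])
print(bot.get_state()['t'])
E
```

```text
pics
0.0 [0.32326445 0.64798012 0.23011525] [-0.72022763 -3.05748619  0.00353754] 0.08517800208174897 0.0187
scene 54.37505726410873 310.5704075215305 245.78522357519026 [[-0.24276087  0.97006916 -0.00574332]
 [ 0.84564923  0.20871626 -0.49123814]
 [-0.47533624 -0.12411023 -0.87100637]] [ 0.09836273 -0.4512006   1.12246397] 1
lamp_unit [{'location': [270.0, 257.4], 'conf': 0.55}]
panel_front [{'location': [176.9, 262.1], 'conf': 0.88}]
slot [{'location': [212.4, 250.9], 'conf': 0.58}]
mug [{'location': [259.1, 140.2], 'conf': 0.59}]
oil_bottle [{'location': [308.8, 363.7], 'conf': 0.75}]
slide_box [{'location': [194.8, 177.4], 'conf': 0.61}]
top 56.50969161514967 325.7552696167291 235.439815931601 [[ 0.02010548 -0.99978886  0.00424413]
 [-0.99134268 -0.02048618 -0.12969196]
 [ 0.12975153 -0.00159987 -0.99154525]] [0.00878954 0.60003296 0.87727921] 2
lamp_unit [{'location': [239.2, 357.8], 'conf': 0.93}]
panel_front [{'location': [267.1, 359.8], 'conf': 0.77}]
slot [{'location': [239.3, 367.3], 'conf': 0.88}]
mug [{'location': [229.6, 458.4], 'conf': 0.76}]
oil_bottle [{'location': [223.1, 265.5], 'conf': 0.87}]
slide_box [{'location': [293.3, 456.0], 'conf': 0.87}]
0.7
```

View pics/scene0.png

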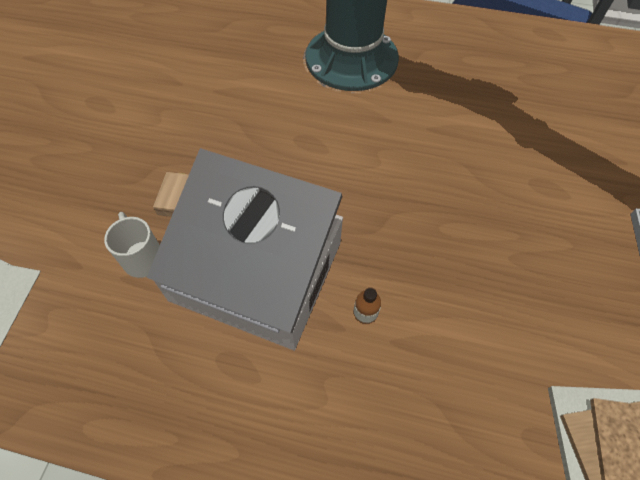

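View pics/top0.png

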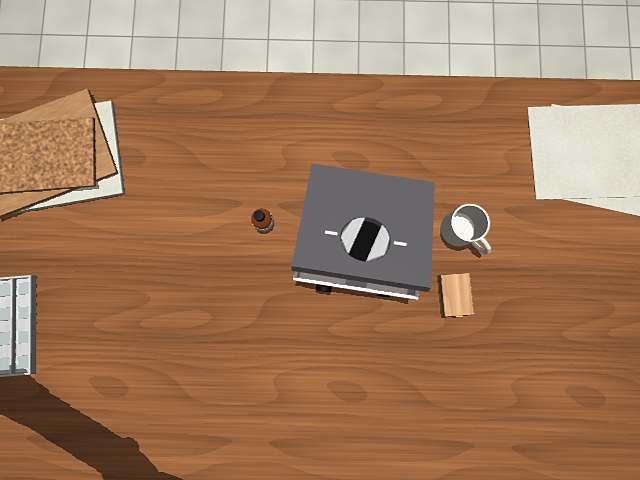

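The scene view shows the panel corners near (204,152), (341,194), (297,335) and (158,280), with the slot at about (251,213). The top view has the panel corners near (292,268), (430,290), (435,182) and (312,164), with the slot at (367,239). The mug and slide box stand on the −y side, the bottle on the +y side. I'll zoom in for the corners.

```bash
python3 - <<'E'
import cv2,numpy as np
a=cv2.imread('pics/scene0.png')[140:350,145:355];b=cv2.imread('pics/top0.png')[150:310,280:445]
cv2.imwrite('pics/z1.png',cv2.resize(a,(600,600),interpolation=cv2.INTER_CUBIC))
cv2.imwrite('pics/z2.png',cv2.resize(b,(619,600),interpolation=cv2.INTER_CUBIC))
E
```

```text
(no output)
```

View pics/z1.png

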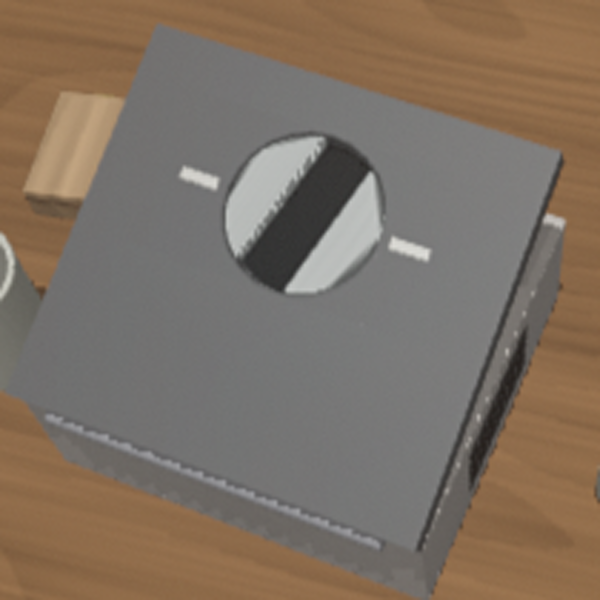

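View pics/z2.png

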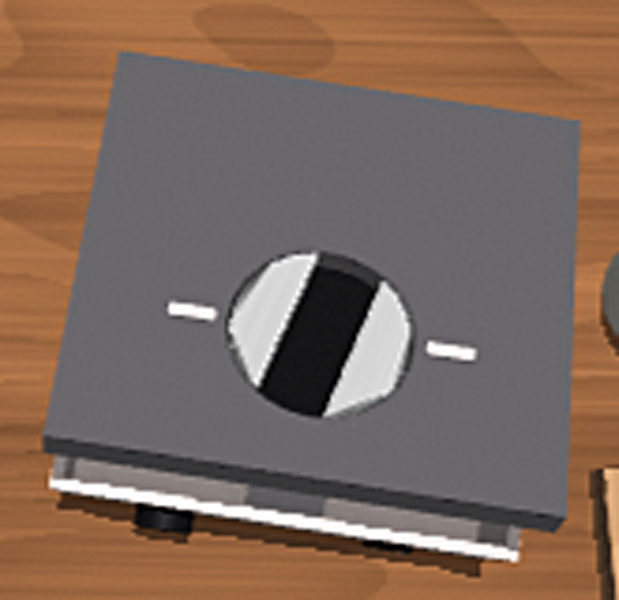

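```bash
cat > h.py <<'E'
import numpy as np
from scipy.optimize import least_squares
from scipy.spatial.transform import Rotation as Ro
def proj(p,X):
    c=X@np.array(p['R']).T+p['t']; f=240/np.tan(np.radians(p['fov_y'])/2)
    return c[:,:2]/c[:,2:]*f+[p['cx'],p['cy']]
def local(x,y,z,a):  # point given in shut-frame -> open by a (unit frame)
    u=.11-x;w=z-.09
    return [.11-u*np.cos(a)+w*np.sin(a),y,.09+u*np.sin(a)+w*np.cos(a)]
def world(L,x,y,yaw):
    return np.asarray(L)@Ro.from_euler('z',yaw).as_matrix().T+[x,y,0]
def model(v):
    x,y,yaw,a,ph=v
    c=[local(-.11,-.12,.11,a),local(-.11,.12,.11,a),local(.11,.12,.11,a),local(.11,-.12,.11,a),local(-.035,0,.11,a)]
    e=[local(-.035+s*.04*np.cos(ph),-s*.04*np.sin(ph),.11,a) for s in (1,-1)]
    return world(c+e+[[-.11,.12,.09],[-.11,-.12,.09]],x,y,yaw)
E
cat > fit.py <<'E'
from h import *
from workcell import bot
import cv2
P={n:bot.get_image(n) for n in('scene','top')}
S=np.array([(157,26),(562,155),(420,548),(8,388),(304,214),(265,275),(350,150)])/(600/210)+[144.67,139.67]
T=np.array([(558,520),(44,437),(119,52),(580,121),(320,334),(349,267),(292,401),(50,487),(518,559)])/3.75+[279.6,149.6]
def r(v):
    M=model(v);a=(proj(P['scene'],M[:7])-S);b=(proj(P['top'],M)-T)
    return np.r_[a.ravel(),b.ravel()]
s=least_squares(r,[.6,0,0,.35,.1],loss='soft_l1');print(s.x);print(r(s.x).reshape(-1,2).round(1))
np.save('fit.npy',s.x);M=model(s.x);print(M.round(3))
for n in P:
    im=P[n]['frame'][:,:,::-1].copy()
    for q in proj(P[n],M): cv2.circle(im,tuple(np.round(q).astype(int)),2,(0,0,255),-1)
    cv2.imwrite(f'pics/fit_{n}.png',im)
E
python3 fit.py
```

```text
[ 0.59961061 -0.05116968 -0.13239028  0.34187314  0.24074614]
[[ 1.  -0.5]
 [ 0.4 -1.1]
 [-1.2  0.7]
 [-0.9  1.6]
 [ 0.5 -0.3]
 [-0.8 -0.2]
 [-0.9  0.8]
 [ 1.6 -0.1]
 [-0.4  0.6]
 [-0.3 -0.4]
 [-0.1 -0.2]
 [-0.1 -0. ]
 [-0.5 -0.2]
 [-0.3  1. ]
 [-0.1  0.3]
 [-0.4  0.3]]
[[ 0.494 -0.158  0.183]
 [ 0.526  0.08   0.183]
 [ 0.731  0.052  0.109]
 [ 0.699 -0.186  0.109]
 [ 0.58  -0.049  0.157]
 [ 0.615 -0.063  0.144]
 [ 0.545 -0.034  0.17 ]
 [ 0.506  0.082  0.09 ]
 [ 0.475 -0.156  0.09 ]]
```

The fit is good to about 1 px: unit at (0.600, −0.051), yaw −0.132, panel 0.342, fastener 0.241. Next I'll check IK for the wrist options.

```bash
cat >> h.py <<'E'
def down(psi): 
    c,s=np.cos(psi),np.sin(psi)
    return Ro.from_matrix(np.array([[c,s,0],[s,-c,0],[0,0,-1.]])).as_rotvec()
V=None
try: V=np.load('fit.npy')
except Exception: pass
E
python3 - <<'E'
from h import *
from workcell import bot
x,y,yaw,a,ph=V
f=lambda q:None if q is None else np.round(q,2)
for k in (0,np.pi):
    print('push',k,f(bot.ik(world([-.075,0,.25],x,y,yaw),down(yaw+k))),f(bot.ik(world([-.094,0,.108],x,y,yaw),down(yaw+k))))
for e in (1,-1):
  for k in (1,-1):
    for p in (ph,.9,1.9):
      d=yaw-p; c=world([-.035,0,.1],x,y,yaw)+e*.02*np.array([np.cos(d),np.sin(d),0])
      print(e,k,p,f(bot.ik(c,down(d+k*np.pi/2))))
E
```

```text
push 0 [-0.68  0.45  0.92  2.06 -0.48  0.85 -1.19] [-0.43  0.59  0.57  2.2  -0.65  0.52 -1.05]
push 3.141592653589793 [-0.17  0.32  0.21  2.04 -0.1   0.78  1.53] [-0.    0.52 -0.01  2.18  0.02  0.44  1.41]
1 1 0.24074613756694072 [-0.26  0.63  0.39  2.03 -0.44  0.56  0.07]
1 1 0.9 [-0.34  0.66  0.53  2.05 -0.59  0.59 -0.42]
1 1 1.9 [-0.41  0.67  0.64  2.1  -0.71  0.6  -1.3 ]
1 -1 0.24074613756694072 [ 0.25  0.62 -0.32  2.01  0.35  0.57  2.45]
1 -1 0.9 [ 0.15  0.59 -0.17  2.03  0.18  0.53  1.96]
1 -1 1.9 [-0.01  0.58  0.06  2.08 -0.06  0.49  1.21]
-1 1 0.24074613756694072 [-0.28  0.6   0.38  2.11 -0.44  0.5   0.05]
-1 1 0.9 [-0.4   0.63  0.52  2.1  -0.6   0.55 -0.47]
-1 1 1.9 [-0.48  0.69  0.66  2.06 -0.72  0.63 -1.36]
-1 -1 0.24074613756694072 [ 0.22  0.58 -0.32  2.09  0.35  0.52  2.41]
-1 -1 0.9 [ 0.09  0.57 -0.17  2.08  0.19  0.5   1.89]
-1 -1 1.9 [-0.08  0.59  0.06  2.05 -0.07  0.51  1.15]
```

```bash
python3 - <<'E'
from h import *
from workcell import bot
x,y,yaw,a,ph=V
bot.grasp(30)
R=down(yaw+np.pi)
P=lambda al,dz:world(local(-.094,0,.11,al),x,y,yaw)+[0,0,dz]
bot.move_ptp(P(a,.07),R)
s=bot.get_state();print(s['t'],s['tool_pos'],s['wrist_force'],s['finger_gap'])
bot.servo_line(P(a,.012),rate=.1)
for al in [a,.28,.2,.12,.06,.03,0]:
    bot.servo_line(P(al,.002),rate=.08)
    s=bot.get_state();print(round(s['t'],2),round(al,2),s['tool_pos'].round(4),np.round(s['wrist_force'],1))
    if s['wrist_force'][2]>35:break
E
```

```text
4.1167 [ 0.52519161 -0.0401351   0.24722521] [-0.1172023  -0.94693633  0.52411069] 0.0002277643088487736
5.12 0.34 [ 0.5247 -0.0412  0.1793] [-0.2 -0.1  0.7]
5.43 0.28 [ 0.5193 -0.0405  0.1674] [-0.4  0.5  0.6]
5.79 0.2 [ 0.5141 -0.0398  0.1519] [ 0.5  0.  -0.3]
6.15 0.12 [ 0.5101 -0.0393  0.1361] [1.2 0.1 0.4]
6.45 0.06 [ 0.5078 -0.039   0.1241] [ 0.5 -0.5  0.1]
6.7 0.03 [ 0.507  -0.0388  0.1179] [ 0.2  0.3 -0.6]
6.95 0 [ 0.5061 -0.0387  0.1116] [ 0.3  0.3 -0.4]
```

```bash
python3 - <<'E'
from h import *
from workcell import bot
import cv2
s=bot.get_state();p=s['tool_pos']
for i in range(1,9):
    bot.servo_line([p[0],p[1],p[2]-.001*i],rate=.03)
    s=bot.get_state();print(round(s['t'],2),s['tool_pos'].round(4),np.round(s['wrist_force'],1))
    if s['wrist_force'][2]>12:break
for n in ['scene','top']:
    q=bot.get_image(n);cv2.imwrite(f'pics/{n}1.png',q['frame'][:,:,::-1])
im=np.hstack([cv2.imread('pics/scene1.png')[100:360,90:400],cv2.imread('pics/top1.png')[130:390,260:520]])
cv2.imwrite('pics/c1.png',cv2.resize(im,None,fx=1.4,fy=1.4))
E
```

```text
7.2 [ 0.5061 -0.0387  0.1106] [-0.2 -0.4 -0.2]
7.45 [ 0.5063 -0.0388  0.1101] [-1.1 -0.1  5.5]
7.7 [ 0.5063 -0.0388  0.11  ] [-3.8  0.4 14.7]
```

View pics/c1.png

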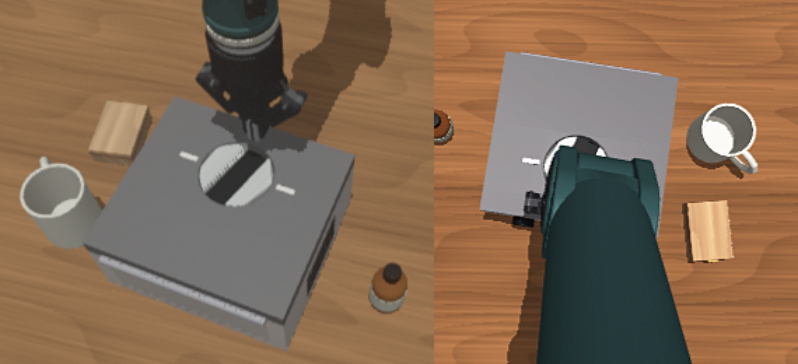

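The panel is now flat on the housing. The tip met firm resistance at z = 0.110, exactly the shut height. I'll hold, lift, and re-measure.

```bash
python3 - <<'E'
from h import *
from workcell import bot
import cv2
x,y,yaw,a,ph=V
bot.sleep(.3)
s=bot.get_state();p=s['tool_pos']
bot.servo_line([p[0],p[1],.16],rate=.15)
d=yaw-.24
q=bot.get_image('scene');cv2.imwrite('pics/scene2.png',q['frame'][:,:,::-1])
print(q['t'],bot.pinpoint(q,'slot'),bot.pinpoint(q,'panel_front'))
v=[x,y,yaw,0,ph];M=model(v);print(proj(q,M).round(1))
im=q['frame'][:,:,::-1].copy()
for k in proj(q,M)[:7]: cv2.circle(im,tuple(np.round(k).astype(int)),1,(0,0,255),-1)
cv2.imwrite('pics/c2.png',cv2.resize(im[150:350,130:360],None,fx=3,fy=3,interpolation=cv2.INTER_CUBIC))
print(bot.get_state()['t'],bot.get_state()['wrist_force'])
E
```

```text
[ 0.09836273 -0.4512006   1.12246397] [{'location': [218.8, 259.0], 'conf': 0.66}] [{'location': [194.8, 274.0], 'conf': 0.9}]
[[214.6 168.2]
 [343.5 209.8]
 [292.3 327.8]
 [148.7 273.1]
 [258.8 223. ]
 [243.3 240.3]
 [273.8 206.4]
 [342.8 216.3]
 [216.7 175.3]]
8.7417 [-0.1269039   0.71295616  0.74445451]
```

View pics/c2.png

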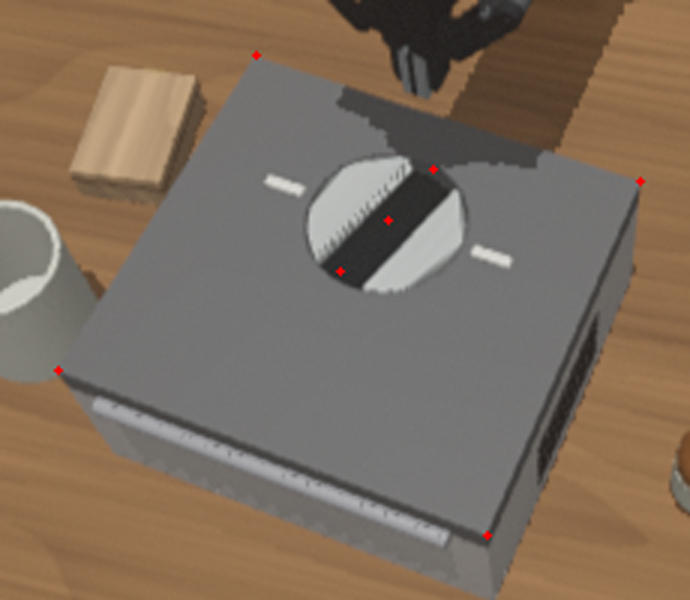

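The panel is shut, and the model points lie on the corners and the slot within about 1 px. Now I'll insert the fingertip in the slot.

```bash
cat >> h.py <<'E'
RAD=.019
def slotpose(p,z,r=RAD):
    x,y,yaw=V[:3]; d=yaw-p
    return world([-.035,0,z],x,y,yaw)+r*np.array([np.cos(d),np.sin(d),0]), down(d-np.pi/2)
E
python3 - <<'E'
from h import *
from workcell import bot
import cv2
ph=V[4]
bot.move_ptp(*slotpose(ph,.15))
P,R=slotpose(ph,.118);bot.servo_line(P,rate=.1)
for z in [.112,.108,.105,.102]:
    P,R=slotpose(ph,z);bot.servo_line(P,rate=.05)
    s=bot.get_state();print(round(s['t'],2),s['tool_pos'].round(4),np.round(s['wrist_force'],1))
    if np.linalg.norm(s['wrist_force'])>10:break
q=bot.get_image('scene')
cv2.imwrite('pics/c3.png',cv2.resize(q['frame'][150:350,130:360,::-1],None,fx=3,fy=3,interpolation=cv2.INTER_CUBIC))
E
```

```text
10.46 [ 0.5826 -0.0535  0.112 ] [ 0.3 -0.7 -0.6]
10.71 [ 0.5825 -0.0535  0.1078] [-0.1  0.6  0.3]
10.96 [ 0.5824 -0.0535  0.1048] [-0.   0.1 -0.4]
11.21 [ 0.5824 -0.0535  0.1018] [ 1.2 -0.4 -0.1]
```

View pics/c3.png

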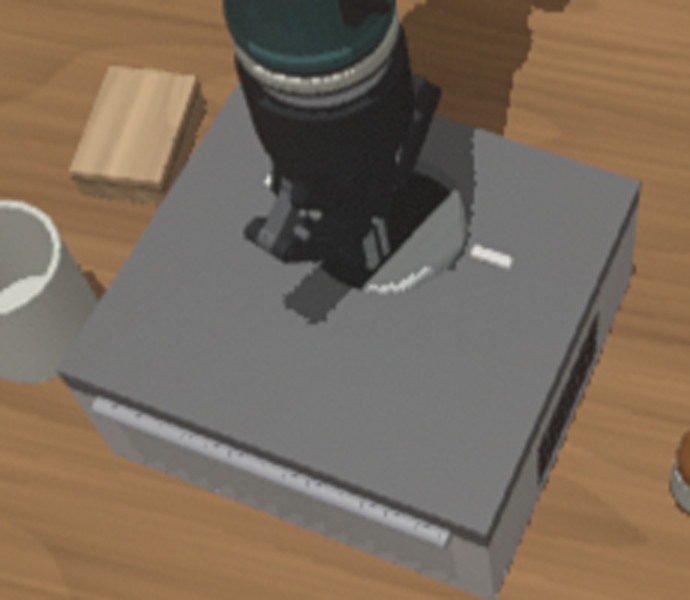

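The tip is 8 mm deep in the slot with no contact force. Now I'll turn it, watching the force.

```bash
python3 - <<'E'
from h import *
from workcell import bot
p=V[4]
while p<2.05:
    p+=.1 if p<1.45 else .04
    P,R=slotpose(p,.102);bot.servo_line(P,rate=.02 if p<1.45 else .008,rotation=R)
    s=bot.get_state();f=s['wrist_force'];d=V[2]-p
    ft=f@np.array([-np.sin(d),np.cos(d),0])  # reaction opposing cw motion positive
    print(round(s['t'],2),round(p,2),np.round(f,1),round(ft,1),np.round(s['torque'],2))
    if np.linalg.norm(f)>30: print('stop');break
E
```

```text
11.51 0.34 [-0.2  0.1  0.5] 0.0 [-0.05 -0.01 -0.  ]
11.76 0.44 [-0.1  0.6 -0. ] 0.5 [-0.02 -0.01 -0.03]
12.01 0.54 [ 0.1 -0.3 -0.7] -0.2 [-0.01 -0.   -0.07]
12.26 0.64 [ 2.5  1.7 -0.6] 3.0 [ 0.36 -0.46  0.04]
12.51 0.74 [2.4 1.7 0.4] 2.9 [ 0.43 -0.57  0.02]
12.76 0.84 [2.3 2.1 0.8] 3.1 [ 0.41 -0.61  0.04]
13.01 0.94 [2.2 1.3 0.5] 2.5 [ 0.38 -0.57  0.06]
13.26 1.04 [ 3.4  1.3 -0.1] 3.6 [ 0.35 -0.62 -0.04]
13.51 1.14 [3.1 1.8 0.9] 3.5 [ 0.34 -0.68 -0.01]
13.76 1.24 [3.8 0.2 1.8] 3.8 [ 0.24 -0.72 -0.  ]
14.01 1.34 [4.1 1.5 1.6] 4.3 [ 0.08 -0.7   0.02]
14.26 1.44 [3.2 0.3 2.1] 3.2 [ 0.15 -0.72  0.02]
14.64 1.54 [2.8 0.7 1.3] 2.7 [-0.04 -0.72  0.01]
14.89 1.58 [ 2.8 -0.5  1.4] 2.9 [-0.07 -0.68 -0.01]
15.14 1.62 [ 2.9 -0.9  2.1] 3.0 [-0.11 -0.65  0.03]
15.39 1.66 [ 2.3 -1.3  2.1] 2.5 [-0.18 -0.68  0.02]
15.64 1.7 [ 3.4 -1.1  1.9] 3.6 [-0.16 -0.69  0.03]
15.89 1.74 [ 3.1 -1.8  2.2] 3.5 [-0.29 -0.65  0.02]
16.14 1.78 [ 2.4 -1.6  1.9] 2.8 [-0.28 -0.63 -0.02]
16.39 1.82 [ 3.9 -1.2  2. ] 4.0 [-0.36 -0.57  0.06]
16.64 1.86 [ 3.5 -2.8  0.5] 4.3 [-0.43 -0.62  0.01]
16.89 1.9 [ 3.7 -2.8  0.5] 4.6 [-0.73 -0.86  0.06]
17.14 1.94 [ 5.3 -4.4  0.2] 6.7 [-0.91 -0.98  0.03]
17.39 1.98 [ 5.2 -5.8 -0.4] 7.4 [-1.09 -1.22  0.11]
17.64 2.02 [ 5.2 -5.6  0.2] 7.5 [-1.32 -1.27  0.09]
17.89 2.06 [ 5.9 -6.4 -0. ] 8.5 [-1.32 -1.42  0.07]
```

Contact began about 0.33 rad of lag in, and the force climbs from a command of 1.9 rad, which matches the stop at 1.57. I'll press a little more, back off to the slot centre, lift and check.

```bash
python3 - <<'E'
from h import *
from workcell import bot
import cv2
for p in (2.1,2.15,2.2):
    P,R=slotpose(p,.102);bot.servo_line(P,rate=.008,rotation=R)
    s=bot.get_state();print(round(p,2),np.round(s['wrist_force'],1))
    if np.linalg.norm(s['wrist_force'])>20:break
bot.sleep(.3)
for p in (1.9,1.62):
    P,R=slotpose(p,.102);bot.servo_line(P,rate=.02,rotation=R)
s=bot.get_state();print(np.round(s['wrist_force'],1))
P,R=slotpose(1.62,.18);bot.servo_line(P,rate=.1)
bot.move_ptp([.40,.35,.28],R)
q=bot.get_image('scene');t=bot.get_image('top')
print(bot.get_state()['t'])
im=[cv2.resize(q['frame'][150:350,130:360,::-1],(460,400)),cv2.resize(t['frame'][160:310,240:370+130,::-1],(340,400))]
im[1]=cv2.resize(t['frame'][160:310,280:430,::-1],(340,400))
cv2.imwrite('pics/c4.png',np.hstack(im))
cv2.imwrite('pics/top4.png',t['frame'][:,:,::-1]);cv2.imwrite('pics/scene4.png',q['frame'][:,:,::-1])
for k in ['mug','oil_bottle','slide_box']: print(k,bot.pinpoint(t,k)[:1])
E
```

```text
2.1 [ 6.9 -7.4 -0.9]
2.15 [ 7.2 -7.3 -0.7]
2.2 [ 7.9 -7.8  0.6]
[-0.  -0.1  0.1]
22.5667
mug [{'location': [228.4, 457.4], 'conf': 0.63}]
oil_bottle [{'location': [220.7, 261.6], 'conf': 0.89}]
slide_box [{'location': [293.3, 454.5], 'conf': 0.62}]
```

View pics/c4.png

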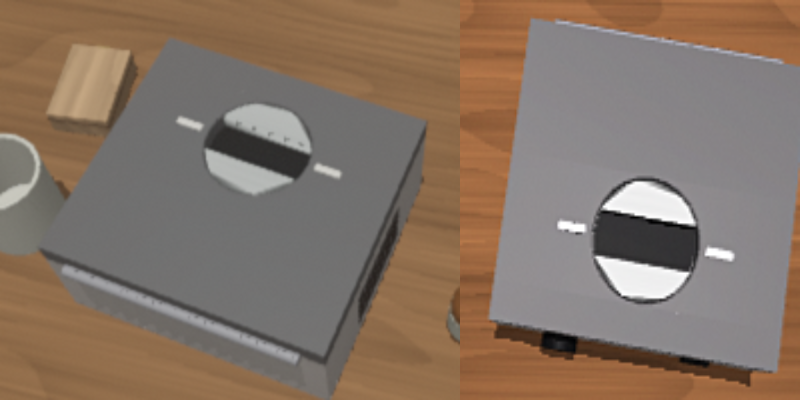

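The slot lies in line with both white bars in both views (about 8.5° against 8.8° in the top image). The panel is flat, and the bystanders are where they were. Handing in.

```bash
python3 -c "
from workcell import bot
s=bot.get_state();print(s['t'],s['wrist_force'],s['tool_pos']);print(bot.finish_job())"
```

```text
22.7167 [0.49448226 0.15872709 0.18717637] [0.400594   0.34921929 0.27985459]
the job is handed in; nothing more can be done
None
```

The panel is shut, the fastener is turned to its stop, and I handed the job in at about 22.7 s. No verdict was reported.

- **Panel:** I pushed it down with the shut fingertips until it met firm resistance at z = 0.110 m, the stated shut height, with about 15 N. After lifting off, the camera view matched the shut model to about 1 px.
- **Fastener:** I set the fingertips 8 mm deep in the slot and swept it clockwise. The reaction force rose from about 3 N to 11 N, and the rise began where the 1.57 rad stop was expected.
- **Last pictures:** The slot lies in line with the two white bars to within about 1° (8.5° against 8.8° in the top view), and the panel is flat.
- **Clear at the end:** The arm finished at (0.40, 0.35, 0.28) m, touching nothing, with wrist force at noise level.
- **Bystanders:** I saw no displacement. The network's pixel locations shifted 1–2 px for the mug and slide box. The oil bottle's shifted about 4.5 px, which I took as detector scatter because nothing came near it; I did not measure its position separately.
- **Push force:** The wrist sensor showed almost no force while the panel was swinging down, although 1–4 N was expected. The later pictures confirm it did close.

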